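# Rack the chisel, try the case lid, free its bolt if caught, hold it open

## Task

A chisel was left lying on the lid of the green spares case: lay it in the wooden cradle, handle to the left (seen from the robot) in the lower saddle, and let go of it. Then, before touching the red-knobbed bolt, give the lid a tug upward by its steel pull bar to learn whether it is caught; if it is, slide the bolt back. Raise the lid at least 35 degrees and finish while holding it open by the bar, so that the rings inside can be taken out; leave the chisel in its cradle and the other things on the table where they stand.

Things in the scene. Friction and masses are not known exactly. Their poses are not given: they have to be found in the camera images.
- chisel: Chisel with wooden handle, 210 mm long, 0.10 to 0.20 kg. Origin: centre of its underside, y along it: the handle (27 x 27 mm, grip across x) from y = -5 to +105 mm, the steel blade (22 mm wide, 10 to 18 mm above the underside level) from -5 to -105 mm; centre of mass at y = +40 mm. At first it lies right way up on the lid, handle toward the case's +y.
- cradle: Fixed wooden cradle, base 75 x 180 x 12 mm, origin under its centre, y along the chisel's place. Handle saddle at y = +75 mm (slot 40 mm wide, floor 30 mm up, cheeks to 56 mm), blade saddle at y = -60 mm (slot 36 mm, floor 40 mm up, cheeks to 66 mm), each 14 mm thick, flared on top. The seated chisel's origin is 30 mm above the cradle's, axes in line, handle to +y.
- case: Fixed green steel case, 150 mm (x) x 200 mm (y), 75 mm high with its closed lid; origin under its centre, front faces its -x. Rings lie inside.
- lid (a joint): Lid hinge, rad: 0 closed, grows as the front edge rises, stop at 1.2. The lid weighs 0.4 to 0.6 kg (2 to 3 N at the bar) and falls shut from any angle when let go. A caught lid rises about 6 mm at the bar (0.05 rad) and then stops hard; a free one goes on rising. Whether it is caught cannot be seen from outside.
- lid_hinge (a point): Middle of the lid's hinge line, fixed, at the case's back top edge: 75 mm behind the case's centre (case +x), 70 mm above the table. The hinge line runs along the case's y.
- pull_bar (a point): Middle of the round steel pull bar on the lid: 12 mm thick, 64 mm clear between its posts, along the case's y, centre 38 mm above the lid's top. Closed it is at case x = -45, y = -40 mm, 113 mm above the table (120 mm before and 43 mm above the hinge); it swings with the lid.
- bolt_knob (a point): Point on the axis of the bolt's red round knob, 16 mm in diameter, standing from 4 to 33 mm above the lid's top; this point is 21 mm above the lid's top. Thrown it stands at case x = -45, y = +40 mm. It slides in the case's +y direction (away from the pull bar).
- bolt (a joint): Travel of the bolt, m: 0 to 0.003 as found (thrown, in every start), 0.024 slid fully back. A caught lid is free from 0.016 on. It has no spring, takes about 2 N to slide and stays where it is put.
- paint_tin: Purple tin, 70 mm in diameter, 112 mm high, loose bystander; origin under its centre.
- wood_chuck: Turned wooden chuck with a metal stub, 68 mm in diameter, 80 mm high, loose bystander; origin under its centre.
- tape_roll: Roll of masking tape lying flat, 68 mm in diameter, 24 mm high, loose bystander; origin under its centre.

How it is judged:
By the outcome, as a careful person would: the job done as asked, in the order asked, and still so for the second after the job is handed in, while the arm keeps its last pose, push and grip.
It also fails if it takes over 72 s, if anything falls off the work surface, if the arm or the gripper's body presses on something with over 40 N, if the wrist force passes 120 N, or if a joint passes its speed limit or range.

## Robot

A 6-joint arm with a two-finger parallel gripper is mounted at the origin on the work surface; the furniture and walls round the work are solid. World frame = base frame: x ahead of the robot, y to its left, z up, the work surface at z = 0. Lengths are in mm, angles in rad, forces in N, time in s.
With the tool pointing down it reaches from about 350 to 775 mm from the base axis. Payload 7.3 kg.
Tool frame: the origin (TCP) lies midway between the tips of the shut fingers; the grasp point (between the pads) lies 19 mm behind it; z points along the fingers, y is the line along which they close (so a half turn about z gives the same grasp; the last joint's range is limited). The gripper opens to 92 mm and grips with 3 to 60 N. Pads are 19 mm wide; open, the fingers measure 130 mm over their backs; the gripper's body (75 mm by 190 mm) begins 47 mm behind the grasp point.
Start: joints at [1.118, 0.342, 1.524, -0, 1.275, -0.146], TCP at [158.54, 500.51, 226.741] pointing down, gripper open.
Joint ranges: [-2.53, 2.53], [-0.77, 2.02], [0.04, 2.7], [-1, 4.14], [0.28, 2.66], [-3.11, 3.11]. Speed limits (rad/s): [2.57, 2.57, 3.14, 3.14, 3.14, 3.14].

## Interface

Orientations are given as [roll, pitch, yaw] about the fixed x, y, z axes, in that order (R = Rz(yaw) Ry(pitch) Rx(roll)).
In Python, from plant import bot gives the robot as it stands.
- The arm moves only by the tool jog_arm, never from a script. Its arguments are lists of equal length, an entry for each row: "dp": the shift along the tool's x, y, z in m, a list of three; "twist": the turn about the tool's z in degrees. A call has 1 to 10 rows; each row shifts and turns the commanded pose from where the row before left it, along the tool's axes as they then stand; what a row does not reach is not made up. A row lasts 1/8 s, in which the tool goes at most 62.5 mm and 10.7 degrees, less where a joint would pass 70% of its speed; a pose out of reach is approached as far as the arm can. A call is refused whole if a number of a shift passes 0.0625 or a number of a turn 10.7, either way. A call with a gripper value outside its range is refused whole. "jaw" is the finger opening in m, from 0 to 0.0918, set as the call begins (left out, the last holds). The fingers move at their own pace and stop on an object; the grip force is fixed at half the most. Time passes only in rows, so rows that do not move let the fingers close. It gives the time, the measured TCP pose, the force, the opening and the grip force at its end, in the units of the state.
- bot.get_obs(): the state, without advancing time (a new reading comes with each control period).
- bot.capture(name): name is "side" or "top" or "wrist"; returns the picture (384x512x3 uint8, blue, green, red); there is no depth.
- bot.camera_params(name): a dict with "fx", "fy", "cx", "cy" (pixels), "R" (3x3) and "t" (3): a world point X has camera coordinates R X + t. Camera axes: x right, y down, z forward; pixel columns grow to the right and rows downward; lengths in mm; the calibration is good to about 2 mm. A picture is of the moment at which its call begins: read the wrist's pose just before it. camera_params takes no time and is no camera call; for the wrist camera it gives the pose at the moment of the call.
- bot.close_job(): hands the job in; it is judged then, once.
Trained networks look in the newest picture that a camera, given by its name, has taken for a name from the list of things; names that differ only in an ending like _2 or _b are one class to them, and where a whole thing is asked for, a point or a joint stands for the part that bears it (a point fixed in the world has none). Each returns a list of dicts, best first, with "confidence" (0 to 1); they miss things now and then, are a little off and sometimes report something else, mostly with a low value. They report only what shows in the picture. A call takes as long as a camera call.
- bot.find_in(camera, label): "bbox" ([centre column, centre row, width, height] in pixels, round what is visible of it).
- bot.masks_of(camera, label): "pixels" (384x512 bool, what is visible of it) and "bbox" ([centre column, centre row, width, height] in pixels, round what is visible of it).
The state is a dict: "time": time; "joint_positions": joint angles; "dq": joint speeds; "tau": joint torques, N m; "tool_pos": TCP position; "tcp_rot": TCP orientation; "contact_force": force on the tool from outside, world axes, zero at the start; "moment": the same for the moment, N m; "grip_width": finger opening in mm; "finger_force": force on a finger pad.
Only numpy, scipy, OpenCV 4.12 (cv2) and the standard library are available. Lean on these libraries where they do the work, as an engineer would, in place of code of your own. Each camera call takes 0.05 s, during which the arm holds its last target. There are 200 camera calls.

## Working session

There is one attempt and no reset: what is moved stays moved. The work goes in short steps, Python scripts to look and compute and a tool call to move; the robot and the scene stay as the last step left them, time stands still between calls to the robot, and variables do not carry over. Pictures are saved under pics/ and viewed, at most 10 in all, crops included, and the job is handed in when it is done.

Besides the shell and the picture viewer there is one more tool, called by a JSON object that holds its "name" and its "arguments", one argument or row to a line. jog_arm: Moves the arm, as the interface text tells. Its arguments: {"type":"object","properties":{"dp":{"type":"array"},"twist":{"type":"array"},"jaw":{"type":"number"}},"required":["dp","twist"]}

```bash
ls; mkdir -p pics; python3 - <<'E'
from plant import bot
import cv2,numpy as np
o=bot.get_obs();print(o)
ims=[]
for c in("top","side"):
    im=bot.capture(c);p=bot.camera_params(c);print(c,p)
    cv2.imwrite(f"pics/{c}1.png",im)
    for l in("chisel","cradle","case","pull_bar","bolt_knob","paint_tin","wood_chuck","tape_roll"):
        r=bot.find_in(c,l);print(l,[(np.round(d["bbox"],1).tolist(),round(d["confidence"],2)) for d in r[:2]])
E
```

```text
pics
{'time': 0.0, 'joint_positions': array([ 1.11801072e+00,  3.42692911e-01,  1.52502354e+00,  3.04909549e-05,
        1.27539896e+00, -1.46010423e-01]), 'dq': array([-1.05099176e-03, -1.40554810e-03,  4.30465279e-05, -1.37192435e-03,
        1.03181868e-04, -6.49861528e-04]), 'tau': array([ 1.43465910e-03, -4.31253576e+01, -2.44216543e+01,  7.19026546e-02,
        5.62112918e-02, -1.76619919e-04]), 'tool_pos': array([158.33662487, 500.12473455, 226.05816178]), 'tcp_rot': array([-3.14009034e+00, -2.50396558e-04,  2.83480839e+00]), 'contact_force': array([-0.67967637,  0.29060617, -0.93117966]), 'moment': array([-0.04728844, -0.01373296,  0.00160596]), 'finger_force': 0.0, 'grip_width': 91.58376874290792}
top {'fx': 362.71004390365664, 'fy': 362.71004390365664, 'cx': 249.36164933933122, 'cy': 192.79304582708562, 'R': array([[-0.02529395, -0.99896769, -0.03773288],
       [-0.98514232,  0.03132203, -0.16885953],
       [ 0.16986709,  0.03290113, -0.9849176 ]]), 't': array([112.40150308, 444.13873028, 903.43968211])}
chisel [([346.8, 159.8, 89.8, 10.3], 0.73)]
cradle [([214.5, 191.7, 
[... 459 characters left out ...]
.0681397297304, 'R': array([[ 0.82303674, -0.56793699,  0.00762248],
       [-0.35278841, -0.52167556, -0.77678501],
       [ 0.4451414 ,  0.63663348, -0.62971974]]), 't': array([-326.47528161,  248.62814806,  916.64134536])}
chisel [([342.2, 219.4, 66.9, 67.0], 0.93)]
cradle [([236.7, 176.2, 62.2, 54.0], 0.6)]
case [([320.4, 233.8, 114.3, 99.1], 0.98), ([317.4, 225.5, 110.3, 80.4], 0.43)]
pull_bar [([315.9, 225.2, 106.8, 79.3], 0.96)]
bolt_knob [([293.0, 210.8, 5.6, 16.7], 0.58), ([319.1, 234.8, 106.9, 96.3], 0.21)]
paint_tin [([287.5, 294.6, 38.6, 66.0], 0.68)]
wood_chuck [([188.9, 191.0, 30.1, 33.0], 0.82), ([165.5, 169.5, 25.2, 16.4], 0.67)]
tape_roll [([165.4, 169.4, 26.8, 16.3], 0.56)]
```

```bash
python3 - <<'E'
import cv2
a=cv2.imread("pics/top1.png")[120:290,120:440];b=cv2.imread("pics/side1.png")[130:340,140:400]
cv2.imwrite("pics/a.png",cv2.resize(a,None,fx=2.5,fy=2.5,interpolation=2));cv2.imwrite("pics/b.png",cv2.resize(b,None,fx=2.8,fy=2.8,interpolation=2))
E
```

```text
(no output)
```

View pics/a.png

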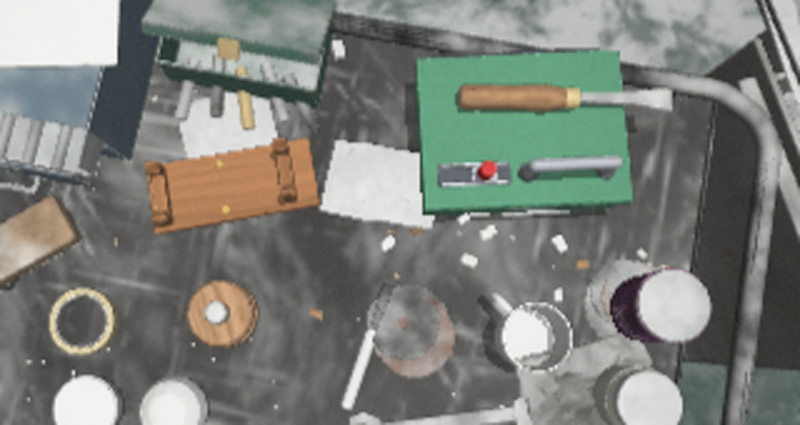

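View pics/b.png

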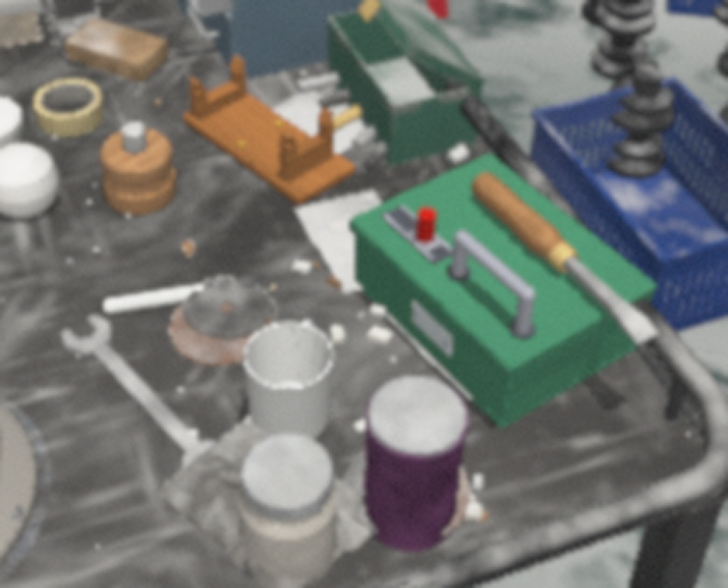

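The top view shows the chisel on the far part of the lid, with the handle end at about (304,159) px and the blade end at about (388,160). The knob is at (315,187) and the bar runs (331,188) to (366,185). The cradle's handle saddle is its left one, at about (183,198).

```bash
cat > h.py <<'E'
from plant import bot
import cv2,numpy as np
def ray(c,uv,z,p=None):
    p=p or bot.camera_params(c)
    d=p["R"].T@np.array([(uv[0]-p["cx"])/p["fx"],(uv[1]-p["cy"])/p["fy"],1]);o=-p["R"].T@p["t"]
    return o+d*(z-o[2])/d[2]
def proj(c,X,p=None):
    p=p or bot.camera_params(c);q=p["R"]@np.array(X,float)+p["t"]
    return np.array([p["fx"]*q[0]/q[2]+p["cx"],p["fy"]*q[1]/q[2]+p["cy"]])
def loc(base,yaw,x,y,z):
    c,s=np.cos(yaw),np.sin(yaw);return np.array([base[0]+c*x-s*y,base[1]+s*x+c*y,z])
def totool(d,yaw):  # world shift -> tool axes, tool down (roll pi)
    c,s=np.cos(yaw),np.sin(yaw);return np.array([c*d[0]+s*d[1],s*d[0]-c*d[1],-d[2]])
E
python3 - <<'E'
from h import *
T=lambda u,v:(u/2.5+120-.3,v/2.5+120-.3)
S=lambda u,v:(u/2.8+140-.3,v/2.8+130-.3)
def show(n,c,f,pts):
    for (u,v,z) in pts: print(n,c,(u,v),np.round(ray(c,f(u,v),z),1))
show("chisel","top",T,[(460,97,88),(578,97,88),(671,99,90)])
show("lid","top",T,[(417,60,75),(617,52,75),(632,205,75),(424,213,75)])
show("cradle","top",T,[(147,163,12),(307,139,12),(319,204,12),(155,233,12)])
show("knob","top",T,[(487,168,106)])
show("bar","top",T,[(526,167,119),(617,160,119)])
show("chisel","side",S,[(484,185,88),(572,252,88),(645,325,90)])
show("lid","side",S,[(490,157,75),(655,290,75),(505,395,75),(352,222,75)])
show("cradle","side",S,[(300,195,12),(352,165,12),(185,120,12)])
show("knob","side",S,[(427,213,108)])
show("bar","side",S,[(462,236,119),(526,290,119)])
show("tin","top",T,[(674,305,112)])
show("chuck","top",T,[(216,312,80)])
E
```

```text
chisel top (460, 97) [521.3 -39.6  88. ]
chisel top (578, 97) [ 517.1 -156.    88. ]
chisel top (671, 99) [ 511.3 -246.    90. ]
lid top (417, 60) [5.652e+02 5.000e-01 7.500e+01]
lid top (617, 52) [ 566.1 -201.8   75. ]
lid top (632, 205) [ 409.3 -203.9   75. ]
lid top (424, 213) [4.075e+02 3.000e-01 7.500e+01]
cradle top (147, 163) [479.8 292.1  12. ]
cradle top (307, 139) [500.5 118.   12. ]
cradle top (319, 204) [429.1 106.7  12. ]
cradle top (155, 233) [403.2 282.9  12. ]
knob top (487, 168) [445.2 -59.6 106. ]
bar top (526, 167) [442.6 -94.4 119. ]
bar top (617, 160) [ 446.5 -180.1  119. ]
chisel side (484, 185) [522.5 -43.2  88. ]
chisel side (572, 252) [ 527.1 -147.7   88. ]
chisel side (645, 325) [ 515.5 -239.4   90. ]
lid side (490, 157) [563.1  -4.8  75. ]
lid side (655, 290) [ 562.3 -207.9   75. ]
lid side (505, 395) [ 393.1 -223.    75. ]
lid side (352, 222) [409.9  -6.8  75. ]
cradle side (300, 195) [433.1 108.9  12. ]
cradle side (352, 165) [499.5 118.   12. ]
cradle side (185, 120) [401.  271.9  12. ]
knob side (427, 213) [444.7 -61.9 108. ]
bar side (462, 236) [ 442.4 -108.2  119. ]
bar side (526, 290) [ 444.1 -181.2  119. ]
tin top (674, 305) [ 309.8 -223.4  112. ]
chuck top (216, 312) [315.6 207.2  80. ]
```

```bash
cat >> h.py <<'E'
def plan(tgt,yaw,n,start=None):
    o=bot.get_obs();p=np.array(o["tool_pos"]) if start is None else np.array(start[:3],float);y=o["tcp_rot"][2] if start is None else start[3]
    D=(np.array(tgt,float)-p)/n;dy=(yaw-y+np.pi)%(2*np.pi)-np.pi
    print("dp",[np.round(totool(D,y+dy*i/n)/1000,4).tolist() for i in range(n)],"twist",[round(-np.degrees(dy)/n,2)]*n)
E
python3 - <<'E'
from h import *
T=lambda u,v:(u/2.5+120-.3,v/2.5+120-.3)
S=lambda u,v:(u/2.8+140-.3,v/2.8+130-.3)
print("box bottom side",[np.round(ray("side",S(*q),0)) for q in((395,160),(480,120))])
print("box top edge top-view", [np.round(ray("top",T(320,98),z)) for z in (0,50,80,110)],[np.round(ray("top",T(160,65),z)) for z in (50,80,110)])
print("side", [np.round(ray("side",S(395,112),z)) for z in (30,50,80)])
plan((519,-90,222),1.526,10)
plan((519,-90,222),1.526,12)
E
```

```text
box bottom side [array([548., 113.,   0.]), array([660., 116.,   0.])]
box top edge top-view [array([549., 103.,   0.]), array([535., 101.,  50.]), array([527., 100.,  80.]), array([519.,  99., 110.])] [array([578., 270.,  50.]), array([568., 264.,  80.]), array([559., 257., 110.])]
side [array([571., 145.,  30.]), array([554., 124.,  50.]), array([529.,  92.,  80.])]
dp [[-0.0522, -0.0454, 0.0005], [-0.0577, -0.0382, 0.0005], [-0.0622, -0.0304, 0.0005], [-0.0656, -0.022, 0.0005], [-0.0679, -0.0132, 0.0005], [-0.0691, -0.0043, 0.0005], [-0.069, 0.0048, 0.0005], [-0.0678, 0.0138, 0.0005], [-0.0654, 0.0225, 0.0005], [-0.0619, 0.0308, 0.0005]] twist [np.float64(7.5), np.float64(7.5), np.float64(7.5), np.float64(7.5), np.float64(7.5), np.float64(7.5), np.float64(7.5), np.float64(7.5), np.float64(7.5), np.float64(7.5)]
dp [[-0.0435, -0.0378, 0.0004], [-0.0474, -0.0329, 0.0004], [-0.0507, -0.0275, 0.0004], [-0.0534, -0.0219, 0.0004], [-0.0554, -0.0159, 0.0004], [-0.0568, -0.0098, 0.0004], [-0.0575, -0.0035, 0.0004], [-0.0576, 0.0027, 0.0004], [-0.0569, 0.009, 0.0004], [-0.0556, 0.0151, 0.0004], [-0.0537, 0.0211, 0.0004], [-0.051, 0.0268, 0.0004]] twist [np.float64(6.25), np.float64(6.25), np.float64(6.25), np.float64(6.25), np.float64(6.25), np.float64(6.25), np.float64(6.25), np.float64(6.25), np.float64(6.25), np.float64(6.25), np.float64(6.25), np.float64(6.25)]
```

{"name": "jog_arm", "arguments": {
  "dp": [
    [-0.0435,-0.0378,0],
    [-0.0474,-0.0329,0],
    [-0.0507,-0.0275,0],
    [-0.0534,-0.0219,0],
    [-0.0554,-0.0159,0],
    [-0.0568,-0.0098,0],
    [-0.0575,-0.0035,0],
    [-0.0576,0.0027,0],
    [-0.0569,0.009,0],
    [-0.0556,0.0151,0]
  ],
  "twist": [6.25,6.25,6.25,6.25,6.25,6.25,6.25,6.25,6.25,6.25],
  "jaw": 0.06
}}

```text
time: 2.15
tool_pos: [459.8, 6.6, 227.0]
tcp_rot: [3.141, -0.0, 1.74]
contact_force: [1.5, 1.1, -0.6]
grip_width: 60.4
finger_force: 0.0
```

{"name": "jog_arm", "arguments": {
  "dp": [
    [-0.0537,0.0211,0],
    [-0.051,0.0268,0],
    [0,0,0],
    [0,0,0]
  ],
  "twist": [6.25,6.25,0,0]
}}

```text
time: 2.65
tool_pos: [518.4, -89.6, 226.3]
tcp_rot: [-3.14, -0.001, 1.526]
contact_force: [-0.6, 0.3, -0.0]
grip_width: 59.6
finger_force: 0.0
```

```bash
python3 - <<'E'
from h import *
o=bot.get_obs();print(o["time"],o["tool_pos"],o["tcp_rot"])
p=bot.camera_params("wrist");im=bot.capture("wrist");cv2.imwrite("pics/w1.png",im);np.save("w1.npy",p,allow_pickle=True)
for l in("chisel","pull_bar","bolt_knob"):
    r=bot.masks_of("wrist",l)
    for d in r[:1]:
        print(l,d["bbox"],d["confidence"])
        if l=="chisel":
            v,u=np.nonzero(d["pixels"]);print(cv2.minAreaRect(np.c_[u,v].astype(np.float32)))
E
```

```text
2.65 [518.39953167 -89.58659618 226.33335458] [-3.14039827e+00 -7.68322405e-04  1.52611999e+00]
chisel [229.1, 181.8, 151.8, 170.1] 0.69
((230.65972900390625, 182.49362182617188), (169.70431518554688, 149.96011352539062), 87.70938873291016)
pull_bar [227.6, 177.2, 146.6, 170.5] 0.73
bolt_knob [185.8, 160.0, 23.1, 19.6] 0.74
```

View pics/w1.png

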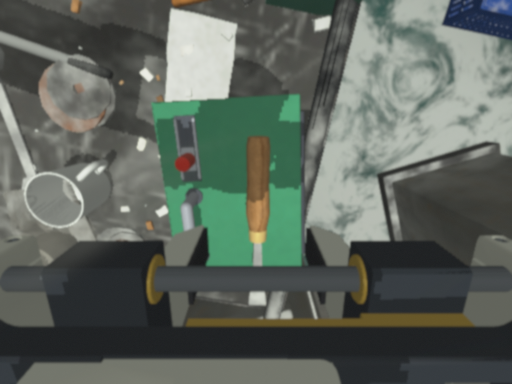

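The wrist view shows the handle from (258,137) to its ferrule at (258,237), the knob at (184,161), and the lid's +y corners at (154,103) and (300,95).

```bash
python3 - <<'E'
from h import *
p=np.load("w1.npy",allow_pickle=True).item()
for n,q,z in(("h+",(258,137),90),("h-",(258,237),90),("hmid",(258,180),100),("knob",(183,160),108),("c1",(154,103),75),("c2",(300,95),75),("bar+",(187,205),119)): print(n,np.round(ray("wrist",q,z,p),1))
E
```

```text
h+ [521.2 -39.4  90. ]
h- [ 516.3 -152.9   90. ]
hmid [519.2 -82.7 100. ]
knob [445.6 -56.8 108. ]
c1 [413.5  -0.8  75. ]
c2 [5.668e+02 3.000e-01 7.500e+01]
bar+ [ 447.1 -100.5  119. ]
```

{"name": "jog_arm", "arguments": {
  "dp": [
    [-0.0075,0,0.03],
    [-0.0075,0,0.045],
    [0,0,0.04],
    [0,0,0.025],
    [0,0,0.0075],
    [0,0,0]
  ],
  "twist": [0,0,0,0,0,0]
}}

```text
time: 3.6
tool_pos: [518.5, -104.6, 79.7]
tcp_rot: [3.141, 0.0, 1.527]
contact_force: [-0.6, -0.2, -0.0]
grip_width: 60.0
finger_force: 0.0
```

{"name": "jog_arm", "arguments": {
  "dp": [
    [0,0,0],
    [0,0,0],
    [0,0,0],
    [0,0,0],
    [0,0,0]
  ],
  "twist": [0,0,0,0,0],
  "jaw": 0
}}

```text
time: 4.22
tool_pos: [518.5, -105.0, 79.5]
tcp_rot: [3.141, 0.0, 1.526]
contact_force: [-1.2, 0.3, 3.5]
grip_width: 26.9
finger_force: 30.0
```

```bash
python3 - <<'E'
from h import *
plan((455,105,230),1.701,5,(518.5,-105,160,1.526))
E
```

```text
dp [[0.0414, -0.0146, -0.014], [0.0419, -0.0131, -0.014], [0.0423, -0.0116, -0.014], [0.0427, -0.0101, -0.014], [0.043, -0.0086, -0.014]] twist [np.float64(-2.01), np.float64(-2.01), np.float64(-2.01), np.float64(-2.01), np.float64(-2.01)]
```

{"name": "jog_arm", "arguments": {
  "dp": [
    [0,0,-0.015],
    [0,0,-0.03],
    [0,0,-0.0355],
    [0.0414,-0.0146,-0.014],
    [0.0419,-0.0131,-0.014],
    [0.0423,-0.0116,-0.014],
    [0.0427,-0.0101,-0.014],
    [0.043,-0.0086,-0.014],
    [0,0,0],
    [0,0,0]
  ],
  "twist": [0,0,0,-2,-2,-2,-2,-2,0,0]
}}

```text
time: 5.48
tool_pos: [455.0, 104.8, 230.0]
tcp_rot: [3.141, 0.0, 1.701]
contact_force: [0.6, -0.4, -2.5]
grip_width: 26.5
finger_force: 30.0
```

```bash
python3 - <<'E'
from h import *
o=bot.get_obs();print(o["time"],o["tool_pos"],o["tcp_rot"],o["grip_width"])
p=bot.camera_params("wrist");im=bot.capture("wrist");np.save("w2.npy",p,allow_pickle=True)
cv2.imwrite("pics/w2.png",cv2.resize(im[0:240,110:410],None,fx=2.5,fy=2.5,interpolation=2))
E
```

```text
5.475 [454.97382394 104.78414312 229.99602205] [3.14120857e+00 4.01396323e-04 1.70061010e+00] 26.522535194015408
```

View pics/w2.png

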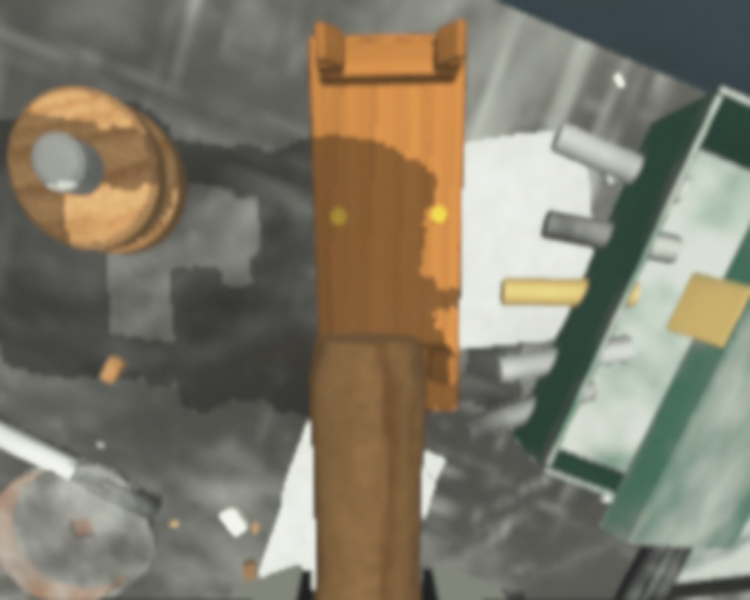

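The cradle's handle saddle shows at crop (315–465, 25–80), its front right base corner at (459,410), and the right edge runs up to (466,80).

```bash
python3 - <<'E'
from h import *
p=np.load("w2.npy",allow_pickle=True).item()
C=lambda u,v:(u/2.5+110-.3,v/2.5-.3)
for n,q,z in(("R1",(459,410),12),("R2",(466,80),12),("L1",(318,335),12),("L2",(311,80),12),("footL",(316,84),12),("footR",(464,82),12),("slotL",(345,72),30),("slotR",(437,72),30),("dot",(338,216),12),("dot2",(438,214),12)): print(n,np.round(ray("wrist",C(*q),z,p),1))
for b,a in(((453,200),.13),((453,200),.14)):
  for q in((37.5,-90,12),(37.5,68,12),(-37.5,-90,12),(-37.5,68,12),(20,68,30),(-20,68,30)):
    uv=proj("wrist",loc(b,a,*q),p);print(a,q,np.round(((uv[0]+.3-110)*2.5,(uv[1]+.3)*2.5)))
E
```

```text
R1 [503.1 117.3  12. ]
R2 [479.7 275.   12. ]
L1 [422.8 147.2  12. ]
L2 [406.5 265.4  12. ]
footL [409. 264.  12.]
footR [478.9 274.   12. ]
slotL [423.1 266.8  30. ]
slotR [464.4 272.2  30. ]
dot [426.3 206.8  12. ]
dot2 [476.  214.2  12. ]
0.13 (37.5, -90, 12) [456. 413.]
0.13 (37.5, 68, 12) [469.  87.]
0.13 (-37.5, -90, 12) [318. 413.]
0.13 (-37.5, 68, 12) [311.  87.]
0.13 (20, 68, 30) [435.  77.]
0.13 (-20, 68, 30) [347.  77.]
0.14 (37.5, -90, 12) [458. 412.]
0.14 (37.5, 68, 12) [467.  86.]
0.14 (-37.5, -90, 12) [320. 413.]
0.14 (-37.5, 68, 12) [310.  88.]
0.14 (20, 68, 30) [434.  77.]
0.14 (-20, 68, 30) [346.  78.]
```

{"name": "jog_arm", "arguments": {
  "dp": [
    [0.0454,0.0036,0.02],
    [0.0454,0.0036,0.025],
    [0.0454,0.0036,0.025],
    [0,0,0.03],
    [0,0,0.03],
    [0,0,0.025],
    [0,0,0.02],
    [0,0,0.012],
    [0,0,0],
    [0,0,0]
  ],
  "twist": [-0.6,0,0,0,0,0,0,0,0,0]
}}

```text
time: 6.78
tool_pos: [447.8, 241.4, 43.3]
tcp_rot: [3.14, -0.0, 1.71]
contact_force: [0.9, 0.8, -1.1]
grip_width: 26.5
finger_force: 30.0
```

```bash
python3 - <<'E'
from h import *
o=bot.get_obs();print(o["tool_pos"],o["tcp_rot"],o["contact_force"])
a=bot.capture("top");b=bot.capture("side")
A=cv2.resize(a[150:240,150:280],None,fx=3,fy=3,interpolation=2);B=cv2.resize(b[130:230,180:310],None,fx=3,fy=3,interpolation=2)
h=max(A.shape[0],B.shape[0]);cv2.imwrite("pics/s2.png",np.hstack([cv2.copyMakeBorder(x,0,h-x.shape[0],0,0,0) for x in(A,B)]))
E
```

```text
[447.83033929 241.41948254  43.33766439] [ 3.14040800e+00 -2.91432333e-04  1.71030126e+00] [ 0.93144884  0.84812685 -1.14888095]
```

View pics/s2.png

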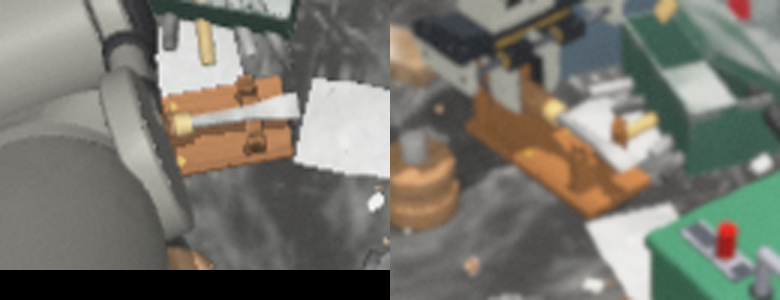

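The blade lies between the blade saddle's cheeks (top view crop about (250,110)) and there is no contact force. I'll lower it and let go.

{"name": "jog_arm", "arguments": {
  "dp": [
    [0,0,0.004],
    [0,0,0.003],
    [0,0,0.002],
    [0,0,0],
    [0,0,0]
  ],
  "twist": [0,0,0,0,0]
}}

```text
time: 7.5
tool_pos: [447.0, 241.6, 34.5]
tcp_rot: [3.141, -0.0, 1.711]
contact_force: [-2.2, -0.8, 8.2]
grip_width: 26.4
finger_force: 30.0
```

{"name": "jog_arm", "arguments": {
  "dp": [
    [0,0,0],
    [0,0,0],
    [0,0,0],
    [0,0,0]
  ],
  "twist": [0,0,0,0],
  "jaw": 0.06
}}

```text
time: 8.0
tool_pos: [447.1, 241.5, 33.6]
tcp_rot: [-3.141, -0.0, 1.711]
contact_force: [0.5, -0.2, -0.4]
grip_width: 59.1
finger_force: 0.0
```

{"name": "jog_arm", "arguments": {
  "dp": [
    [0,0,-0.01],
    [0,0,-0.03],
    [0,0,-0.05],
    [0,0,-0.06],
    [-0.04,0,-0.03],
    [-0.05,0,0],
    [-0.05,0,0],
    [0,0,0]
  ],
  "twist": [0,0,0,0,0,0,0,0]
}}

```text
time: 9.0
tool_pos: [467.1, 100.3, 214.5]
tcp_rot: [3.141, 0.001, 1.706]
contact_force: [-0.0, -0.0, 0.4]
grip_width: 60.2
finger_force: 0.0
```

```bash
python3 - <<'E'
from h import *
o=bot.get_obs();print(o["tool_pos"],o["tcp_rot"],o["contact_force"])
a=bot.capture("wrist");b=bot.capture("side")
A=cv2.resize(a[0:200,170:350],None,fx=2,fy=2,interpolation=2);B=cv2.resize(b[130:230,180:310],None,fx=3,fy=3,interpolation=2)
h=max(A.shape[0],B.shape[0]);cv2.imwrite("pics/s3.png",np.hstack([cv2.copyMakeBorder(x,0,h-x.shape[0],0,0,0) for x in(A,B)]))
E
```

```text
[467.05020204 100.25022552 214.52124118] [3.14062217e+00 5.64967147e-04 1.70628834e+00] [-0.03617057 -0.02875638  0.35054643]
```

View pics/s3.png

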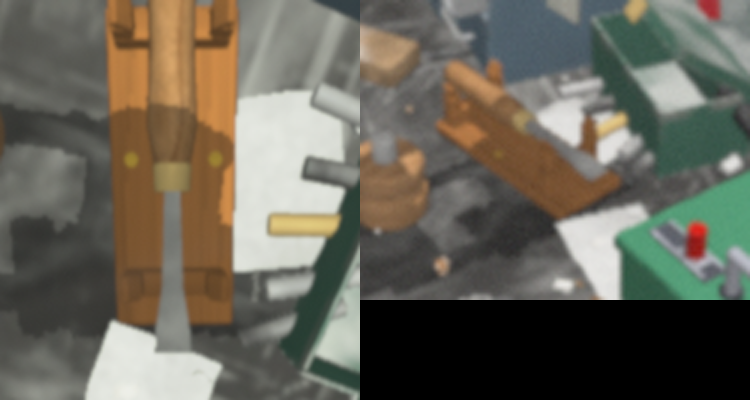

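The chisel sits in both saddles with its handle to the left. Next is the pull bar.

```bash
python3 - <<'E'
from h import *
plan((444.5,-141,164),1.577,5)
E
```

```text
dp [[-0.0477, -0.0111, 0.01], [-0.048, -0.0099, 0.01], [-0.0482, -0.0086, 0.01], [-0.0484, -0.0073, 0.01], [-0.0486, -0.006, 0.01]] twist [np.float64(1.52), np.float64(1.52), np.float64(1.52), np.float64(1.52), np.float64(1.52)]
```

{"name": "jog_arm", "arguments": {
  "dp": [
    [-0.0477,-0.0111,0.01],
    [-0.048,-0.0099,0.01],
    [-0.0482,-0.0086,0.01],
    [-0.0484,-0.0073,0.01],
    [-0.0486,-0.006,0.01],
    [0,0,0],
    [0,0,0]
  ],
  "twist": [1.52,1.52,1.52,1.52,1.52,0,0]
}}

```text
time: 9.98
tool_pos: [445.1, -139.7, 163.8]
tcp_rot: [-3.142, -0.001, 1.579]
contact_force: [0.1, 0.7, -0.2]
grip_width: 59.7
finger_force: 0.0
```

{"name": "jog_arm", "arguments": {
  "dp": [
    [0,0,0.02],
    [0,0,0.025],
    [0,0,0.018],
    [0,0,0.006],
    [0,0,0]
  ],
  "twist": [0,0,0,0,0]
}}

```text
time: 10.6
tool_pos: [445.2, -140.0, 95.0]
tcp_rot: [3.141, -0.0, 1.58]
contact_force: [0.7, 0.6, -0.1]
grip_width: 59.9
finger_force: 0.0
```

{"name": "jog_arm", "arguments": {
  "dp": [
    [0,0,0],
    [0,0,0],
    [0,0,0],
    [0,0,0],
    [0,0,0],
    [0,0,0]
  ],
  "twist": [0,0,0,0,0,0],
  "jaw": 0
}}

```text
time: 11.35
tool_pos: [445.9, -141.1, 94.8]
tcp_rot: [3.139, 0.0, 1.578]
contact_force: [4.4, 0.7, -3.4]
grip_width: 10.8
finger_force: 30.0
```

{"name": "jog_arm", "arguments": {
  "dp": [
    [0,0.001,-0.003],
    [0,0.001,-0.003],
    [0,0.001,-0.002],
    [0,0,0]
  ],
  "twist": [0,0,0,0]
}}

```text
time: 11.85
tool_pos: [448.1, -141.1, 101.1]
tcp_rot: [-3.141, -0.0, 1.578]
contact_force: [7.4, -2.2, -17.7]
grip_width: 10.9
finger_force: 30.0
```

{"name": "jog_arm", "arguments": {
  "dp": [
    [0,0.001,-0.002],
    [0,0.001,-0.002],
    [0,0,0]
  ],
  "twist": [0,0,0]
}}

```text
time: 12.22
tool_pos: [448.2, -140.7, 102.6]
tcp_rot: [-3.136, -0.002, 1.578]
contact_force: [7.9, -5.9, -37.2]
grip_width: 10.9
finger_force: 30.0
```

The lid is caught: the force rose to 37 N after about 7 mm. I'll lower it, let go and move to the knob.

{"name": "jog_arm", "arguments": {
  "dp": [
    [0,-0.002,0.005],
    [0,-0.002,0.005],
    [0,0,0.002],
    [0,0,0]
  ],
  "twist": [0,0,0,0]
}}

```text
time: 12.72
tool_pos: [445.9, -140.8, 95.8]
tcp_rot: [3.141, 0.0, 1.578]
contact_force: [-0.6, 1.8, 3.7]
grip_width: 10.9
finger_force: 30.0
```

{"name": "jog_arm", "arguments": {
  "dp": [
    [0,0,0],
    [0,0,0],
    [0,0,0],
    [0,0,-0.02],
    [0,0,-0.035],
    [0.03,0,0],
    [0.05,0,0],
    [0,0,0],
    [0,0,0]
  ],
  "twist": [0,0,0,0,0,0,0,0,0],
  "jaw": 0.05
}}

```text
time: 13.85
tool_pos: [445.4, -61.3, 149.7]
tcp_rot: [3.141, 0.0, 1.579]
contact_force: [0.1, -0.1, 0.9]
grip_width: 49.8
finger_force: 0.0
```

{"name": "jog_arm", "arguments": {
  "dp": [
    [0,0,0.02],
    [0,0,0.025],
    [0,0,0.017],
    [0,0,0.005],
    [0,0,0]
  ],
  "twist": [0,0,0,0,0]
}}

```text
time: 14.48
tool_pos: [445.4, -61.7, 82.7]
tcp_rot: [-3.141, -0.0, 1.577]
contact_force: [0.5, 0.4, -0.3]
grip_width: 50.2
finger_force: 0.0
```

{"name": "jog_arm", "arguments": {
  "dp": [
    [0,0,0],
    [0,0,0],
    [0,0,0],
    [0,0,0],
    [0,0,0]
  ],
  "twist": [0,0,0,0,0],
  "jaw": 0
}}

```text
time: 15.1
tool_pos: [445.1, -61.0, 82.9]
tcp_rot: [-3.141, -0.0, 1.578]
contact_force: [-1.3, -0.6, 3.1]
grip_width: 15.4
finger_force: 30.0
```

{"name": "jog_arm", "arguments": {
  "dp": [
    [0.004,0,0],
    [0.005,0,0],
    [0.005,0,0],
    [0.004,0,0],
    [0.003,0,0],
    [0.001,0,0],
    [0,0,0]
  ],
  "twist": [0,0,0,0,0,0,0]
}}

```text
time: 15.98
tool_pos: [445.0, -38.5, 82.8]
tcp_rot: [-3.141, -0.0, 1.579]
contact_force: [-3.2, -0.0, 5.5]
grip_width: 15.1
finger_force: 30.0
```

{"name": "jog_arm", "arguments": {
  "dp": [
    [0,0,0],
    [0,0,0],
    [0,0,0],
    [0,0,-0.025],
    [0,0,-0.042],
    [-0.0525,0.001,0],
    [-0.05,0,0],
    [0,0,0],
    [0,0,0]
  ],
  "twist": [0,0,0,0,0,0,0,0,0],
  "jaw": 0.05
}}

```text
time: 17.1
tool_pos: [446.5, -141.0, 149.4]
tcp_rot: [-3.141, -0.001, 1.577]
contact_force: [-0.7, -0.1, 0.4]
grip_width: 49.7
finger_force: 0.0
```

```bash
python3 - <<'E'
from h import *
bot.capture("side")
for d in bot.find_in("side","bolt_knob")[:2]: print(d, "thrown was 293.0,210.8")
for y in(-61,-38): print(proj("side",(445,y,96)))
E
```

```text
{'bbox': [286.7, 206.4, 12.0, 16.8], 'confidence': 0.48} thrown was 293.0,210.8
[291.77967086 209.45431686]
[285.67935084 203.97615131]
```

{"name": "jog_arm", "arguments": {
  "dp": [
    [0,0,0.02],
    [0,0,0.022],
    [0,0,0.01],
    [0,0,0.003],
    [0,0,0]
  ],
  "twist": [0,0,0,0,0]
}}

```text
time: 17.82
tool_pos: [447.2, -141.3, 95.1]
tcp_rot: [3.141, 0.0, 1.579]
contact_force: [0.3, -0.2, 0.7]
grip_width: 49.9
finger_force: 0.0
```

{"name": "jog_arm", "arguments": {
  "dp": [
    [0,0,0],
    [0,0,0],
    [0,0,0],
    [0,0,0],
    [0,0,0],
    [0,0,0]
  ],
  "twist": [0,0,0,0,0,0],
  "jaw": 0
}}

```text
time: 18.58
tool_pos: [445.9, -141.5, 94.7]
tcp_rot: [-3.14, -0.0, 1.578]
contact_force: [-5.6, -0.5, 4.4]
grip_width: 11.3
finger_force: 30.0
```

{"name": "jog_arm", "arguments": {
  "dp": [
    [0,0.001,-0.003],
    [0,0.001,-0.003],
    [0,0.002,-0.004],
    [0,0,0]
  ],
  "twist": [0,0,0,0]
}}

```text
time: 19.08
tool_pos: [449.6, -141.5, 104.4]
tcp_rot: [-3.138, -0.0, 1.578]
contact_force: [-6.9, -3.3, -1.7]
grip_width: 11.3
finger_force: 30.0
```

The bolt is back and the lid is free, with no resistance at 10 mm. I'll follow the hinge arc.

{"name": "jog_arm", "arguments": {
  "dp": [
    [0,0.003,-0.0075],
    [0,0.004,-0.0074],
    [0,0.005,-0.0072],
    [0,0.0054,-0.0072],
    [0,0.006,-0.0064],
    [0,0.0064,-0.0064],
    [0,0,0]
  ],
  "twist": [0,0,0,0,0,0,0]
}}

```text
time: 19.95
tool_pos: [479.2, -141.2, 147.6]
tcp_rot: [-3.138, -0.0, 1.579]
contact_force: [-12.0, -2.5, 6.7]
grip_width: 10.8
finger_force: 30.0
```

{"name": "jog_arm", "arguments": {
  "dp": [
    [0,0.0058,-0.0062],
    [0,0.0066,-0.0057],
    [0,0.0072,-0.0047],
    [0,0.0076,-0.0045],
    [0,0.006,-0.003],
    [0,0,0],
    [0,0,0]
  ],
  "twist": [0,0,0,0,0,0,0]
}}

```text
time: 20.82
tool_pos: [513.7, -141.0, 172.3]
tcp_rot: [3.141, 0.0, 1.578]
contact_force: [-6.8, -0.7, 7.0]
grip_width: 10.9
finger_force: 30.0
```

```bash
python3 - <<'E'
from h import *
o=bot.get_obs();print(o["time"],o["tool_pos"],o["contact_force"],o["grip_width"])
a=bot.capture("top");b=bot.capture("side")
A=cv2.resize(a[110:300,110:430],(400,238));B=b[120:358,140:400]
cv2.imwrite("pics/end.png",cv2.resize(np.hstack([A,B]),None,fx=1.2,fy=1.2))
E
```

```text
20.825 [ 513.73600445 -140.95636922  172.25287295] [-6.82272689 -0.65486302  6.97851259] 10.917471994274937
```

View pics/end.png

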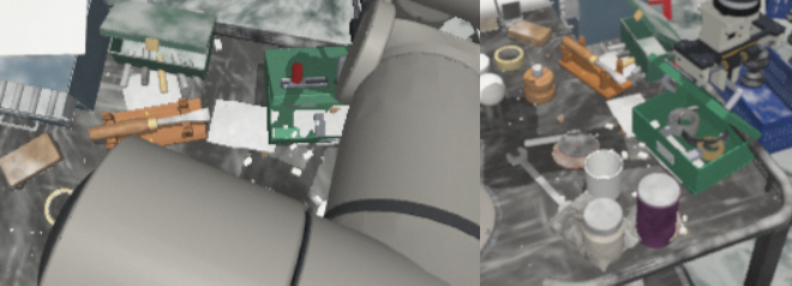

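The lid is open about 47° with the rings visible. The chisel is in its cradle and the bystanders have not moved, so I'll hand in.

```bash
python3 -c "
from plant import bot
print(bot.close_job())"
```

```text
the job is handed in; nothing more can be done
None
```

The job is handed in at about 21 s: the chisel is in the cradle, handle left; a tug showed the lid was caught, so I slid the bolt back, and the arm now holds the lid open at about 47° by the bar.

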